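# Advance the sash clamp's tail jaw one hole and hold the pin home

## Task

A glued picture frame lies across two sash clamps; one clamp's sliding tail jaw (the end nearer the robot) is still a hole too far back. On that clamp, pull up the red plunger knob until the pin is clear, slide the tail jaw one hole towards the frame without shifting the frame, let the pin drop fully home in that next hole, and finish still holding the knob with the pin home, so that I can wind up the screw. Leave the other clamp, the frame and the tools as they are.

Things in the scene. Friction and masses are not known exactly. Their poses are not given: they have to be found in the camera images.
- board: White glue-up board, 580 x 420 x 12 mm, fixed flat on the bench under both clamps. Origin: centre of its underside, at bench height; x axis along the clamps, z up. The clamps lie parallel, 180 mm apart.
- open_clamp: The clamp still to be set, left or right of the other: fixed grey square steel tube, 25 mm wide, 520 mm long, with blue castings. Origin: middle of its length, on the board's top (12 mm above the bench). x axis: along the tube from tail end (nearer the robot) to screw head; z up. Tube's top 37 mm above the origin, with 11 mm holes 50 mm apart.
- open_knob: Red round pull knob on the open clamp's tail slide, 27 mm across (18 mm at its foot), 24 mm tall, axis vertical. Origin: its centre, 85 mm above the bench with the pin home. Pulling up takes 8 N at home, 14 N fully up. Knob, pin and slide travel along the tube together. The knob stands highest; to the tube's sides it is clear, and the slide's top lies 31 mm below the knob's centre.
- open_plunger (a joint): How far the open clamp's plunger is pulled up, m: 0 = pin home in a hole (9 mm deep), 0.014 = fully up. The slide is free to move above about 0.009. Let go between holes, the pin rides on the tube at about 0.008 and drops into the next hole it meets (8 mm pin, 11 mm hole, about 1.5 mm of play either way).
- open_tail (a joint): Travel of the open clamp's tail slide along the tube, m: 0 = in the hole where it starts, growing towards the frame; 0.05 = exactly at the next hole. Takes about 2 N to slide.
- open_jaw (a point): Centre of the black padded face of the open clamp's tail jaw, 45 mm ahead (towards the frame) of the knob's axis. The jaw is a plate 36 mm wide whose back is 29 mm ahead of the knob's axis and whose top is 6 mm below the knob's centre. In the next hole the face stands about 8 mm short of the frame.
- set_clamp: The other clamp, the same in size and axes as the open one, whose tail jaw already stands close to the frame. Leave it.
- set_knob: Red knob on the tail slide of the other clamp, 24 mm tall; origin at its centre. Leave it.
- set_plunger (a joint): Pull of the other clamp's plunger, m; 0 = home. Stays home.
- frame: Pale wooden picture frame, 220 mm along the tubes, 300 mm across them, 22 mm thick, lying loose on top of both tubes. Origin: the centre of its underside.
- glue: Yellow glue bottle with an orange nozzle, 62 mm across and 203 mm tall, standing on the bench left of the board. Origin: centre of its underside.
- mallet: Wooden joiner's mallet lying on the bench right of the board, 265 mm long, head 55 mm tall. Origin: underside, in the middle of its handle.
- square: Try square lying on the bench left of the board, dark stock 120 mm long, steel blade 150 mm. Origin: underside of the stock's middle.
- chisel: Chisel with a yellow handle lying on the bench right of the board, 245 mm long. Origin: underside, in the middle of its length.

How it is judged:
By the outcome, as a careful person would: the job done as asked, in the order asked, and still so for the second after the job is handed in, while the arm keeps its last pose, push and grip.
It also fails if it takes over 35 s, if anything falls off the work surface, if the arm or the gripper's body presses on something with over 40 N, if the wrist force passes 120 N, or if a joint passes its speed limit or range.

## Robot

A 6-joint arm with a two-finger parallel gripper is mounted at the origin on the work surface. World frame = base frame: x ahead of the robot, y to its left, z up, the work surface at z = 0. Lengths are in m, angles in rad, forces in N, time in s.
With the tool pointing down it reaches from about 0.275 to 1 m from the base axis. Payload 8.4 kg.
Tool frame: the origin (TCP) lies midway between the tips of the shut fingers; the grasp point (between the pads) lies 19 mm behind it (env.grip_point_offset is the distance from the TCP to the grasp point, in m); z points along the fingers, y is the line along which they close (so a half turn about z gives the same grasp; the last joint's range is limited). The gripper opens to 85 mm and grips with 20 to 120 N. Pads are 22 mm wide; open, the fingers measure 114 mm over their backs; the gripper's body (76 mm by 85 mm) begins 54 mm behind the grasp point. The pads swing forward as they close: fully open they stand 13 mm farther back than shut.
Start: joints at [-1.251, 0.353, 1.633, -0, 1.155, -0.002], TCP at [0.198, -0.593, 0.194] pointing down, gripper open.
Joint ranges: [-2.63, 2.63], [-0.92, 2.1], [0.06, 2.66], [-1.3, 4.44], [0, 2.69], [-3.02, 3.02]. Speed limits (rad/s): [2.22, 2.22, 2.79, 3.14, 3.14, 3.14].

## Interface

Orientations are given as a unit quaternion [x, y, z, w].
In Python, from rig import telemetry, eyes, workorder, env gives the robot as it stands.
- The arm moves only by the tool drive_tool, never from a script. Its argument "steps" is a list of rows, each a list of 3 entries, a list of its own where there are three numbers: the turn, a rotation vector about the world's x, y, z in degrees, then the shift along the world's x, y, z in mm, then the opening, from 0 (shut) to 1 (fully open). In form: [[[rx, ry, rz], [tx, ty, tz], hand], ...]. A call has 1 to 8 rows; each row is the pose to reach, as a shift and turn from the pose commanded when the call began; what a row does not reach only later rows make up. A row lasts 1/12 s, in which the tool goes at most 41.7 mm and 7.16 degrees, less where a joint would pass 70% of its speed; a pose out of reach is approached as far as the arm can. A call with a gripper value outside its range is refused whole. The fingers move at their own pace and stop on an object; "newtons" is the grip in N (left out, the last holds). Time passes only in rows, so rows that repeat a pose let the fingers close. It gives the time, the measured TCP pose, the force, the opening and the grip force at its end, in the units of the state.
- telemetry.get_state(): the state, without advancing time (a new reading comes with each control period).
- eyes.capture(name): name is "scene" or "top" or "wrist"; returns (picture, depth): 384x512x3 uint8, blue, green, red; 384x512 float32, m along the optical axis (not along the pixel's ray), 0 where there is no reading.
- eyes.camera_info(name): a dict with "fov_y" (degrees; the focal length in pixels is half the picture's height over the tangent of half this angle, whatever the lens; pixels are square), "cx", "cy" (the principal point, pixels), "cam_to_world" (4x4, takes a point from camera to world coordinates); the wrist camera has in their place "hand_eye" (4x4, takes a point from camera to tool coordinates, whose origin is the TCP and whose axes are the flange's). Camera axes: x right, y down, z forward; pixel columns grow to the right and rows downward; lengths in m; the calibration is good to about 2 mm. A picture is of the moment at which its call begins: read the wrist's pose just before it. camera_info takes no time and is no camera call.
- workorder.hand_in(): hands the job in; it is judged then, once.
The state is a dict: "clock": time; "joint_positions": joint angles; "dq": joint speeds; "effort": joint torques, N m; "eef_pos": TCP position; "ee_rot": TCP orientation; "ft_force": force on the tool from outside, world axes, zero at the start; "ft_torque": the same for the moment, N m; "width": finger opening in m; "grasp_force": force on a finger pad.
Only numpy, scipy, OpenCV 4.12 (cv2) and the standard library are available. Lean on these libraries where they do the work, as an engineer would, in place of code of your own. Each camera call takes 0.05 s, during which the arm holds its last target. There are 200 camera calls.

## Working session

There is one attempt and no reset: what is moved stays moved. The work goes in short steps, Python scripts to look and compute and a tool call to move; the robot and the scene stay as the last step left them, time stands still between calls to the robot, and variables do not carry over. Pictures are saved under pics/ and viewed, at most 10 in all, crops included, and the job is handed in when it is done.

Besides the shell and the picture viewer there is one more tool, called after "Request:" as name(argument=value, ...) on one line, values as JSON. drive_tool: Moves the arm, as the interface text tells. Its arguments: {"type":"object","properties":{"steps":{"type":"array","items":{"type":"array"}},"newtons":{"type":"number"}},"required":["steps"]}

```bash
mkdir -p pics; cat > h.py <<'E'
import numpy as np, cv2
from rig import telemetry, eyes, workorder, env
def f_of(i,h=384): return h/2/np.tan(np.radians(i["fov_y"])/2)
def pts(name,depth,T=None):
    i=eyes.camera_info(name); f=f_of(i); T=np.array(i["cam_to_world"]) if T is None else T
    v,u=np.mgrid[:384,:512]; P=np.stack([(u-i["cx"])*depth/f,(v-i["cy"])*depth/f,depth],-1)
    return P@T[:3,:3].T+T[:3,3]
def reds(bgr):
    h=cv2.cvtColor(bgr,cv2.COLOR_BGR2HSV); m=(((h[...,0]<6)|(h[...,0]>172))&(h[...,1]>150)&(h[...,2]>60)).astype(np.uint8)
    return m,cv2.connectedComponentsWithStats(m)
E
python3 - <<'E'
from h import *
print(telemetry.get_state(), env.grip_point_offset)
out=[]
for n in ["scene","top"]:
    b,d=eyes.capture(n); P=pts(n,d); m,(k,l,s,c)=reds(b); print(n,{a:(np.array(x).round(3).tolist()) for a,x in eyes.camera_info(n).items() if a!='name' and not isinstance(x,str)})
    for j in range(1,k):
        if s[j,4]>15:
            q=P[(l==j)&(d>0)]; print(s[j],c[j].round(1),q.mean(0).round(3),q.min(0).round(3),q.max(0).round(3))
    out.append(b); cv2.imwrite(f"pics/{n}.png",b)
E
```

```text
{'clock': 0.0, 'joint_positions': array([-1.25142562e+00,  3.53645075e-01,  1.63414310e+00,  2.83218382e-05,
        1.15522349e+00, -2.39079055e-03]), 'dq': array([ 0.00097871,  0.00143195, -0.00091768,  0.00158298, -0.00035822,
       -0.0014826 ]), 'effort': array([-4.23548427e-04, -6.05252481e+01, -3.42065191e+01, -9.28525856e-05,
        9.41554550e-03,  1.10214353e-05]), 'eef_pos': array([ 0.19749342, -0.59240522,  0.19335981]), 'ee_rot': array([ 9.87087250e-01,  1.60181951e-01, -9.91899716e-05, -7.02656473e-04]), 'ft_force': array([ 0.42789515, -0.02981537, -0.63419323]), 'ft_torque': array([-0.02491622,  0.01965447, -0.00546561]), 'grasp_force': 0.0, 'width': 0.08547758856937139} 0.0187
scene {'fov_y': 43.995, 'cx': 258.68, 'cy': 186.848, 'cam_to_world': [[0.858, 0.366, -0.36, 1.073], [0.514, -0.585, 0.627, -0.923], [0.019, -0.723, -0.69, 1.034], [0.0, 0.0, 0.0, 1.0]]}
[250 157   7   6  38] [252.9 159.6] [0.507 0.021 0.097] [0.497 0.011 0.09 ] [0.519 0.034 0.103]
[210 191   9   7  50] [213.8 194.3] [ 0.492 -0.165  0.097] [ 0.48  -0.177  0.089] [ 0.503 -0.153  0.102]
[  0 312  35  25 382] [ 16.5 324. ] [ 0.331 -0.713  0.061] [ 0.281 -0.723  0.05 ] [ 0.379 -0.7    0.067]
top {'fov_y': 48.031, 'cx': 252.197, 'cy': 192.104, 'cam_to_world': [[-0.12, -0.967, 0.226, 0.312], [-0.993, 0.118, -0.025, -0.022], [-0.002, -0.228, -0.974, 1.171], [0.0, 0.0, 0.0, 1.0]]}
[295 210   9  10  75] [299.  214.6] [ 0.489 -0.161  0.096] [ 0.478 -0.171  0.086] [ 0.502 -0.15   0.101]
[221 213  11  10  83] [226.2 217.5] [0.504 0.023 0.095] [0.493 0.011 0.066] [0.516 0.038 0.101]
```

View pics/top.png

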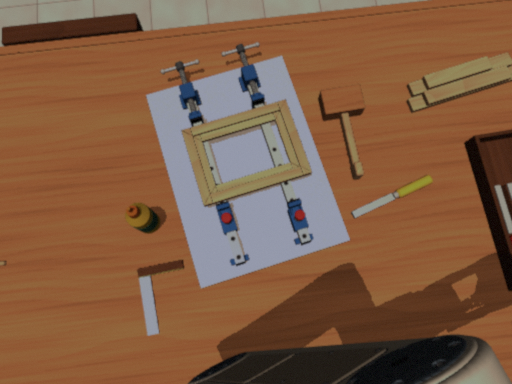

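View pics/scene.png

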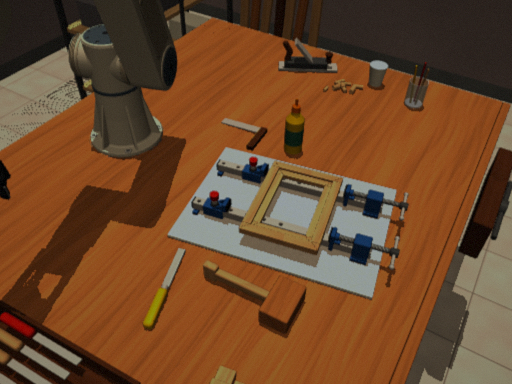

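The top view shows the knobs at (299,214) on the right clamp and (226,217) on the left one. The right clamp's jaw stands well short of the frame, so it is the open one. Next I'll get the clamp direction from the board.

```bash
python3 - <<'E'
from h import *
b=cv2.imread("pics/top.png"); _,d=eyes.capture("top"); P=pts("top",d)
h=cv2.cvtColor(b,cv2.COLOR_BGR2HSV)
m=((h[...,1]<70)&(h[...,2]>110)&(abs(P[...,2]-.012)<.008)).astype(np.uint8)
k,l,s,c=cv2.connectedComponentsWithStats(m); j=1+s[1:,4].argmax()
q=P[l==j][:,:2].astype(np.float32)
(r)=cv2.minAreaRect(q*1000); print(r, cv2.boxPoints(r).round(0).tolist())
bx=cv2.boxPoints(r); e=[bx[1]-bx[0],bx[2]-bx[1]]; a=max(e,key=np.linalg.norm); a=a*np.sign(a[0])
t=np.arctan2(a[1],a[0]); print("axis deg",np.degrees(t)); ax=np.array([np.cos(t),np.sin(t)]); ly=np.array([-ax[1],ax[0]])
cen=np.array(r[0])
for n,p in [("open",(489,-161)),("set",(504,23))]:
    print(n,(np.array(p)-cen)@ax,(np.array(p)-cen)@ly)
i=eyes.camera_info("wrist"); print(f_of(i),i)
E
```

```text
((664.4822998046875, -38.269927978515625), (580.4451904296875, 421.0660095214844), 10.77341079711914) [[340.0, 114.0], [419.0, -299.0], [989.0, -191.0], [910.0, 223.0]]
axis deg 10.773411
open -195.33063610487125 -87.76473171953148
set -146.2007411330237 90.18821570333057
325.86224533956533 {'fov_y': 61.01369702121636, 'cx': 254.03912572222796, 'cy': 190.22492706932843, 'hand_eye': array([[-7.82441246e-04, -9.58793682e-01, -2.84102205e-01,
         7.16761871e-02],
       [ 9.99999305e-01, -4.99525398e-04, -1.06827367e-03,
        -3.38357896e-04],
       [ 8.82337782e-04, -2.84102843e-01,  9.58793406e-01,
        -1.80065535e-01],
       [ 0.00000000e+00,  0.00000000e+00,  0.00000000e+00,
         1.00000000e+00]])}
```

Request:
drive_tool(steps=[[[0, 0, -1], [18, 27, 2], 1], [[0, 0, -2], [36, 54, 4], 1], [[0, 0, -3], [54, 81, 6], 1], [[0, 0, -4], [73, 108, 6], 1], [[0, 0, -5], [91, 135, 6], 1], [[0, 0, -6], [109, 162, 6], 1], [[0, 0, -7], [127, 189, 6], 1], [[0, 0, -7.7], [146, 216, 6], 1]])

```text
clock: 0.82
eef_pos: [0.3441, -0.3754, 0.2]
ee_rot: [0.996, 0.093, -0.0, -0.0]
ft_force: [0.1, -1.3, -0.2]
width: 0.0856
grasp_force: 0.0
```

Request:
drive_tool(steps=[[[0, 0, 0], [18, 27, 0], 1], [[0, 0, 0], [36, 54, 0], 1], [[0, 0, 0], [54, 81, 0], 1], [[0, 0, 0], [73, 108, 0], 1], [[0, 0, 0], [91, 135, 0], 1], [[0, 0, 0], [109, 162, 0], 1], [[0, 0, 0], [127, 189, 0], 1], [[0, 0, 0], [146, 215, 0], 1]])

```text
clock: 1.48
eef_pos: [0.4901, -0.1603, 0.2]
ee_rot: [0.996, 0.094, -0.0, -0.0]
ft_force: [0.7, -1.4, -0.1]
width: 0.0855
grasp_force: 0.0
```

Request:
drive_tool(steps=[[[0, 0, 0], [0, 0, -5], 1], [[0, 0, 0], [0, 0, -10], 1], [[0, 0, 0], [0, 0, -10], 1], [[0, 0, 0], [0, 0, -10], 1]])

```text
clock: 1.82
eef_pos: [0.4887, -0.1625, 0.1895]
ee_rot: [0.996, 0.093, -0.001, -0.0]
ft_force: [0.4, -0.2, 0.1]
width: 0.0854
grasp_force: 0.0
```

```bash
cat >> h.py <<'E'
from scipy.spatial.transform import Rotation as R
def wrist(save=None):
    s=telemetry.get_state(); b,d=eyes.capture("wrist"); T=np.eye(4); T[:3,:3]=R.from_quat(s["ee_rot"]).as_matrix(); T[:3,3]=s["eef_pos"]
    H=T@np.array(eyes.camera_info("wrist")["hand_eye"])
    if save: cv2.imwrite(save,b)
    return s,b,d,H,pts("wrist",d,H)
def knobs():
    s,b,d,H,P=wrist(); m,(k,l,st,c)=reds(b); i=eyes.camera_info("wrist"); f=f_of(i)
    R0=R.from_quat(s["ee_rot"]).as_matrix(); print("t",s["clock"],"tcp",s["eef_pos"].round(4),"x,y axes",R0[:,0].round(3),R0[:,1].round(3),"F",s["ft_force"].round(1),"w",s["width"],"g",s["grasp_force"])
    for j in range(1,k):
        if st[j,4]>100:
            q=P[(l==j)&(d>0)]; zt=np.percentile(q[:,2],95); top=q[q[:,2]>zt-.004]
            print(st[j],"ztop",zt.round(4),"top mid",((top.min(0)+top.max(0))/2).round(4),"size",np.ptp(top,axis=0).round(4))
    return s,b,d,H,P
E
python3 - <<'E'
from h import *
s,b,*_=knobs(); cv2.imwrite("pics/w1.png",b)
E
```

```text
t 1.8167 tcp [ 0.4887 -0.1625  0.1895] x,y axes [ 0.983  0.186 -0.001] [ 0.186 -0.983 -0.   ] F [ 0.4 -0.2  0.1] w 0.08544960578026589 g 0.0
[ 20 105  33  31 821] ztop 0.0985 top mid [0.5049 0.0241 0.0971] size [0.0245 0.0259 0.005 ]
[239 162  29  31 706] ztop 0.0982 top mid [ 0.4894 -0.1607  0.0968] size [0.0253 0.0248 0.0051]
```

View pics/w1.png

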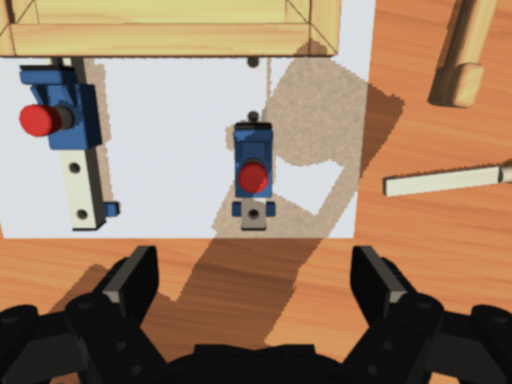

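The picture shows the open knob at (253,177), with its jaw and hole line straight ahead of it, and the tool is lined up with the tube. I'll descend with a small correction.

Request:
drive_tool(steps=[[[0, 0, 0], [1, 2, -25], 1], [[0, 0, 0], [1, 2, -50], 1], [[0, 0, 0], [1, 2, -75], 0.8], [[0, 0, 0], [1, 2, -95], 0.7], [[0, 0, 0], [1, 2, -110], 0.65], [[0, 0, 0], [1, 2, -120], 0.6], [[0, 0, 0], [1, 2, -125], 0.6], [[0, 0, 0], [1, 2, -125], 0.6]])

```text
clock: 2.53
eef_pos: [0.4901, -0.1603, 0.0645]
ee_rot: [0.996, 0.093, -0.001, -0.0]
ft_force: [0.4, 0.6, 0.3]
width: 0.0512
grasp_force: 0.0
```

```bash
python3 - <<'E'
from h import *
s,b,*_=knobs(); cv2.imwrite("pics/w2.png",b)
E
```

```text
t 2.5333 tcp [ 0.4901 -0.1603  0.0645] x,y axes [ 0.983  0.185 -0.001] [ 0.185 -0.983 -0.001] F [0.4 0.6 0.3] w 0.05117794554264883 g 0.0
[ 230  211   52   56 2186] ztop 0.0981 top mid [ 0.4897 -0.1607  0.0967] size [0.0253 0.0255 0.0052]
```

View pics/w2.png

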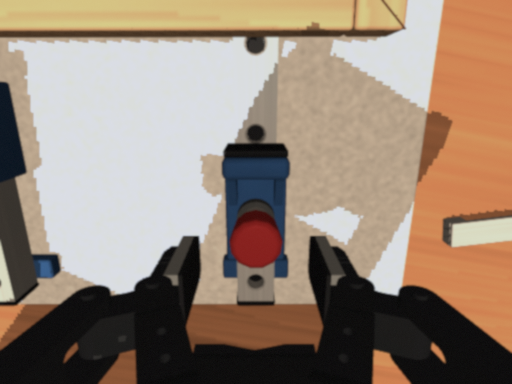

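The red knob, at (256,239), is centred between the pads. I'll close on it.

Request:
drive_tool(steps=[[[0, 0, 0], [0, 0, 0], 0.3], [[0, 0, 0], [0, 0, 0], 0.15], [[0, 0, 0], [0, 0, 0], 0], [[0, 0, 0], [0, 0, 0], 0], [[0, 0, 0], [0, 0, 0], 0], [[0, 0, 0], [0, 0, 0], 0]], newtons=60)

```text
clock: 3.08
eef_pos: [0.4908, -0.1599, 0.0653]
ee_rot: [0.996, 0.094, 0.0, 0.0]
ft_force: [-0.4, -0.0, -0.4]
width: 0.0004
grasp_force: 0.0
```

Request:
drive_tool(steps=[[[0, 0, 0], [0, 0, 3], 0], [[0, 0, 0], [0, 0, 6], 0], [[0, 0, 0], [0, 0, 9], 0], [[0, 0, 0], [0, 0, 11], 0], [[0, 0, 0], [0, 0, 12], 0], [[0, 0, 0], [0, 0, 12], 0]])

```text
clock: 3.58
eef_pos: [0.4909, -0.16, 0.0775]
ee_rot: [0.996, 0.094, 0.0, 0.0]
ft_force: [0.1, 0.7, -0.0]
width: 0.0001
grasp_force: 0.0
```

```bash
python3 - <<'E'
from h import *
s,b,*_=knobs(); cv2.imwrite("pics/w3.png",b)
E
```

```text
t 3.5833 tcp [ 0.4909 -0.16    0.0775] x,y axes [0.982 0.186 0.001] [ 0.186 -0.982  0.   ] F [ 0.1  0.7 -0. ] w 7.319792607020285e-05 g 0.0
[ 232  204   48   40 1068] ztop 0.098 top mid [ 0.4931 -0.1607  0.1096] size [0.0193 0.0255 0.031 ]
```

View pics/w3.png

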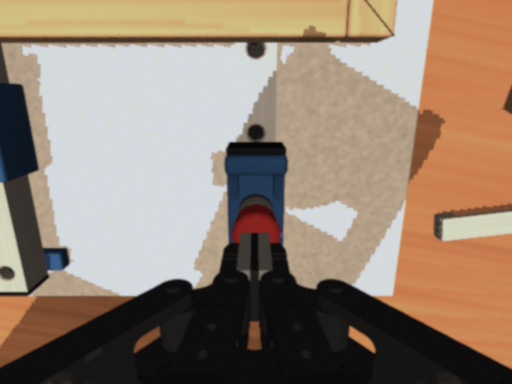

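The fingers, at (255,240), shut with nothing between them and cover the knob's rear half, so they are either behind the knob or above it. Depth on the fingers will tell which.

```bash
python3 - <<'E'
from h import *
s,b,d,H,P=wrist()
a=np.array(s["eef_pos"]); M=R.from_quat(s["ee_rot"]).as_matrix()
for v in range(205,345,8):
    for u in (246,):
        print(v,u,d[v,u].round(4),"world",P[v,u].round(4),"tool",((P[v,u]-a)@M).round(4),b[v,u])
b,d=eyes.capture("top"); Pt=pts("top",d); m,(k,l,st,c)=reds(b)
for j in range(1,k):
    if st[j,4]>8: q=Pt[l==j]; print(st[j],q.mean(0).round(3),q.min(0).round(3),q.max(0).round(3))
b,d=eyes.capture("scene"); cv2.imwrite("pics/s3.png",cv2.resize(b[120:260,150:330],None,fx=4,fy=4))
E
```

```text
205 246 0.2072 world [ 0.4934 -0.1538  0.0613] tool [ 0.0037 -0.0056  0.0159] [40 43 56]
213 246 0.1754 world [ 0.4997 -0.1534  0.0926] tool [ 0.01   -0.0048 -0.0154] [15 16 69]
221 246 0.1728 world [ 0.4967 -0.154   0.0963] tool [ 0.0069 -0.0047 -0.019 ] [ 29  32 132]
229 246 0.172 world [ 0.493  -0.1548  0.0983] tool [ 0.0031 -0.0047 -0.021 ] [ 30  33 133]
237 246 0.1459 world [ 0.4999 -0.1541  0.1234] tool [ 0.0101 -0.004  -0.0461] [52 58 62]
245 246 0.1381 world [ 0.5    -0.1543  0.1315] tool [ 0.0101 -0.0038 -0.0543] [52 58 62]
253 246 0.1306 world [ 0.5003 -0.1544  0.1393] tool [ 0.0104 -0.0036 -0.062 ] [52 57 61]
261 246 0.125 world [ 0.5    -0.1547  0.1452] tool [ 0.0101 -0.0035 -0.0679] [52 57 61]
269 246 0.1197 world [ 0.4998 -0.1548  0.1508] tool [ 0.0099 -0.0033 -0.0735] [61 68 74]
277 246 0.1127 world [ 0.5008 -0.1548  0.1578] tool [ 0.0108 -0.0032 -0.0805] [15 17 18]
285 246 0.1075 world [ 0.5011 -0.1549  0.1632] tool [ 0.0111 -0.003  -0.0859] [12 12 13]
293 246 0.1023 world [ 0.5017 -0.1549  0.1685] tool [ 0.0117 -0.0029 -0.0912] [12 12 13]
301 246 0.1033 world [ 0.4987 -0.1555  0.1683] tool [ 0.0086 -0.0029 -0.091 ] [16 16 17]
309 246 0.1106 world [ 0.4917 -0.1566  0.1628] tool [ 0.0016 -0.0031 -0.0855] [20 20 21]
317 246 0.11 world [ 0.4895 -0.157   0.164 ] tool [-0.0007 -0.0031 -0.0868] [18 19 20]
325 246 0.1112 world [ 0.4862 -0.1576  0.1638] tool [-0.0041 -0.0031 -0.0865] [18 18 19]
333 246 0.1133 world [ 0.4821 -0.1583  0.1628] tool [-0.0082 -0.0032 -0.0855] [11 12 13]
341 246 0.1097 world [ 0.4821 -0.1584  0.1665] tool [-0.0082 -0.0031 -0.0893] [12 12 14]
[221 213  11  10  83] [0.504 0.023 0.095] [0.492 0.011 0.06 ] [0.517 0.038 0.101]
[510 235   2   9  14] [ 0.368 -0.702  0.052] [ 0.356 -0.732  0.009] [ 0.379 -0.694  0.062]
```

View pics/s3.png

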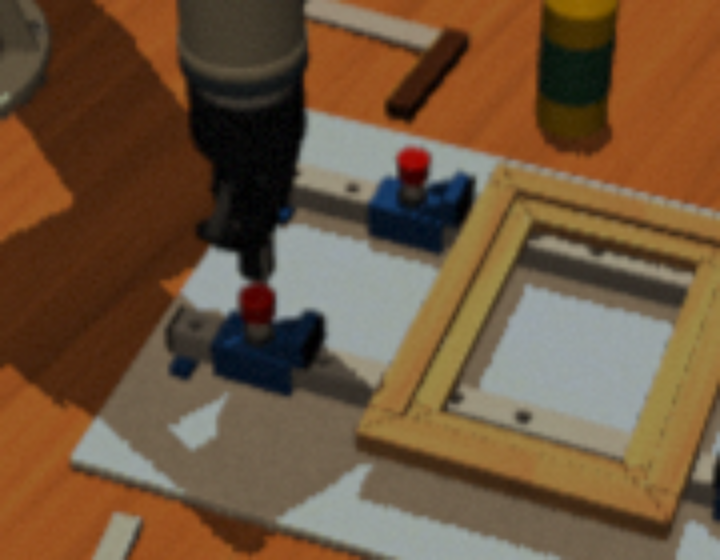

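The fingers hang above the knob: the wrist depth puts their lower end about 42 mm behind the stated TCP, and the scene view agrees. I'll rise a little, still shut, and measure the true tip from the scene camera.

Request:
drive_tool(steps=[[[0, 0, 0], [0, 0, 20], 0], [[0, 0, 0], [0, 0, 45], 0], [[0, 0, 0], [0, 0, 60], 0], [[0, 0, 0], [0, 0, 60], 0]])

```text
clock: 4.12
eef_pos: [0.4927, -0.1606, 0.14]
ee_rot: [0.996, 0.094, 0.002, 0.001]
ft_force: [0.3, -0.7, 0.1]
width: -0.0001
grasp_force: 0.0
```

```bash
python3 - <<'E'
from h import *
s,b,d,H,P=wrist(); a=np.array(s["eef_pos"]); M=R.from_quat(s["ee_rot"]).as_matrix(); print(a)
for v in range(218,250,2): print(v,d[v,246].round(4),((P[v,246]-a)@M).round(4))
b,d=eyes.capture("scene"); Q=(pts("scene",d)-a)@M
m=(abs(Q[...,0])<.02)&(abs(Q[...,1])<.02)&(Q[...,2]<.015)&(d>0)
z=Q[m][:,2]; print("scene lowest tool z",np.sort(z)[-12:].round(4))
hi=m&(Q[...,2]>np.sort(z)[-12]); print(np.argwhere(hi).tolist(), Q[hi].round(3).tolist())
E
```

```text
[ 0.49266863 -0.16057261  0.14000073]
218 0.2836 [-0.0322 -0.0076  0.085 ]
220 0.2856 [-0.0346 -0.0076  0.0864]
222 0.2895 [-0.0377 -0.0077  0.0894]
224 0.2917 [-0.0403 -0.0078  0.091 ]
226 0.2922 [-0.0422 -0.0078  0.091 ]
228 0.2927 [-0.0441 -0.0078  0.0909]
230 0.292 [-0.0455 -0.0078  0.0897]
232 0.2935 [-0.0478 -0.0078  0.0906]
234 0.1492 [ 0.01   -0.0041 -0.0427]
236 0.1478 [ 0.0097 -0.0041 -0.0443]
238 0.1449 [ 0.0101 -0.004  -0.0472]
240 0.1431 [ 0.01   -0.0039 -0.0491]
242 0.141 [ 0.0101 -0.0039 -0.0513]
244 0.1378 [ 0.0107 -0.0038 -0.0544]
246 0.1371 [ 0.0102 -0.0038 -0.0553]
248 0.1358 [ 0.01   -0.0038 -0.0568]
scene lowest tool z [-0.0466 -0.0461 -0.046  -0.0458 -0.0456 -0.0445 -0.0442 -0.0436 -0.0435
 -0.0429 -0.0425 -0.0354]
[[170, 217], [171, 215], [171, 216], [171, 217], [172, 209], [172, 214], [172, 215], [173, 211], [173, 212], [173, 214], [173, 215]] [[0.009, -0.005, -0.044], [0.007, 0.003, -0.046], [0.009, 0.002, -0.046], [0.01, -0.002, -0.043], [-0.007, 0.012, -0.046], [0.006, 0.007, -0.046], [0.007, 0.004, -0.044], [-0.005, 0.003, -0.035], [0.002, 0.012, -0.045], [0.006, 0.009, -0.044], [0.008, 0.007, -0.042]]
```

Both cameras put the real tips 42 mm behind the stated TCP, while the sideways position is right. So gripping at the knob's centre needs TCP z ≈ 0.024, which puts the tips at 0.066, clear of the slide top at 0.054.

Request:
drive_tool(steps=[[[0, 0, 0], [-1, -1, 0], 0.6], [[0, 0, 0], [-1, -1, -10], 0.6], [[0, 0, 0], [-1, -1, -20], 0.6], [[0, 0, 0], [-1, -1, -20], 0.6], [[0, 0, 0], [-1, -1, -40], 0.6], [[0, 0, 0], [-1, -1, -60], 0.6], [[0, 0, 0], [-1, -1, -75], 0.6], [[0, 0, 0], [-1, -1, -75], 0.6]])

```text
clock: 4.88
eef_pos: [0.487, -0.16, 0.0587]
ee_rot: [0.996, 0.094, -0.003, -0.001]
ft_force: [0.0, -0.2, -0.4]
width: 0.0513
grasp_force: 0.0
```

Request:
drive_tool(steps=[[[0, 0, 0], [0, 0, -10], 0.6], [[0, 0, 0], [0, 0, -20], 0.6], [[0, 0, 0], [0, 0, -30], 0.6], [[0, 0, 0], [0, 0, -37], 0.6], [[0, 0, 0], [0, 0, -41], 0.6], [[0, 0, 0], [0, 0, -41], 0.6]])

```text
clock: 5.38
eef_pos: [0.4891, -0.1607, 0.0202]
ee_rot: [0.996, 0.094, -0.001, -0.0]
ft_force: [-1.0, 1.0, -0.2]
width: 0.0511
grasp_force: 0.0
```

```bash
python3 - <<'E'
from h import *
s,b,*_=knobs(); cv2.imwrite("pics/w4.png",b)
E
```

```text
t 5.3833 tcp [ 0.4891 -0.1607  0.0202] x,y axes [ 0.982  0.186 -0.001] [ 0.186 -0.982 -0.001] F [-1.   1.  -0.2] w 0.05111197008024577 g 0.0
[ 220  245   72   80 4289] ztop 0.098 top mid [ 0.4896 -0.1607  0.0966] size [0.0263 0.026  0.0053]
```

View pics/w4.png

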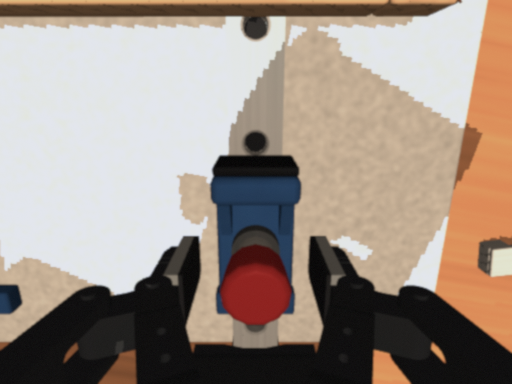

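The knob, at (256,285), now stands between the pads with its top above the tips. I'll close on it here.

Request:
drive_tool(steps=[[[0, 0, 0], [0, 0, 2], 0.4], [[0, 0, 0], [0, 0, 2], 0.2], [[0, 0, 0], [0, 0, 2], 0], [[0, 0, 0], [0, 0, 2], 0], [[0, 0, 0], [0, 0, 2], 0], [[0, 0, 0], [0, 0, 2], 0]], newtons=60)

```text
clock: 5.93
eef_pos: [0.4903, -0.1611, 0.024]
ee_rot: [0.996, 0.094, 0.001, 0.0]
ft_force: [-0.7, 0.9, 6.7]
width: 0.0251
grasp_force: 58.5
```

Request:
drive_tool(steps=[[[0, 0, 0], [0, 0, 3], 0], [[0, 0, 0], [0, 0, 6], 0], [[0, 0, 0], [0, 0, 9], 0], [[0, 0, 0], [0, 0, 11], 0], [[0, 0, 0], [0, 0, 12], 0], [[0, 0, 0], [0, 0, 12], 0]])

```text
clock: 6.43
eef_pos: [0.4896, -0.161, 0.035]
ee_rot: [0.996, 0.094, -0.0, 0.0]
ft_force: [1.8, -4.7, -12.7]
width: 0.0245
grasp_force: 59.5
```

```bash
python3 - <<'E'
from h import *
knobs()
E
```

```text
t 6.4333 tcp [ 0.4896 -0.161   0.035 ] x,y axes [ 0.982  0.186 -0.   ] [ 0.186 -0.982  0.   ] F [  1.8  -4.7 -12.7] w 0.024517614825406604 g 59.51853103557369
[ 222  243   65   76 3902] ztop 0.1088 top mid [ 0.4894 -0.161   0.1075] size [0.0251 0.026  0.0052]
```

The knob is up 11 mm and the 12.7 N pull matches that, so the pin is clear. Now I'll slide 50 mm along the tube.

Request:
drive_tool(steps=[[[0, 0, 0], [2, 0.4, 1], 0], [[0, 0, 0], [6, 1.1, 1], 0], [[0, 0, 0], [12, 2.3, 1], 0], [[0, 0, 0], [18, 3.4, 1], 0], [[0, 0, 0], [24, 4.6, 1], 0], [[0, 0, 0], [30, 5.7, 1], 0], [[0, 0, 0], [35, 6.7, 1], 0], [[0, 0, 0], [35, 6.7, 1], 0]])

```text
clock: 7.15
eef_pos: [0.5245, -0.1543, 0.0355]
ee_rot: [0.996, 0.094, -0.001, 0.0]
ft_force: [3.2, -5.2, -13.2]
width: 0.0248
grasp_force: 59.6
```

```bash
python3 - <<'E'
from h import *
knobs()
E
```

```text
t 7.15 tcp [ 0.5245 -0.1543  0.0355] x,y axes [ 0.982  0.187 -0.001] [ 0.187 -0.982 -0.   ] F [  3.2  -5.2 -13.2] w 0.02483072966521722 g 59.60884580083075
[ 222  243   65   76 3953] ztop 0.1093 top mid [ 0.5246 -0.1543  0.1079] size [0.0255 0.0261 0.0051]
```

Request:
drive_tool(steps=[[[0, 0, 0], [4, 0.8, 0], 0], [[0, 0, 0], [8, 1.5, 0], 0], [[0, 0, 0], [11, 2.1, 0], 0], [[0, 0, 0], [13, 2.5, 0], 0], [[0, 0, 0], [14.2, 2.7, 0], 0], [[0, 0, 0], [14.2, 2.7, 0], 0], [[0, 0, 0], [14.2, 2.7, 0], 0]])

```text
clock: 7.78
eef_pos: [0.5378, -0.1518, 0.0353]
ee_rot: [0.996, 0.094, -0.001, 0.0]
ft_force: [1.6, -6.3, -14.0]
width: 0.0243
grasp_force: 59.7
```

```bash
python3 - <<'E'
from h import *
s,b,*_=knobs(); cv2.imwrite("pics/w5.png",b)
E
```

```text
t 7.7833 tcp [ 0.5378 -0.1518  0.0353] x,y axes [ 0.982  0.187 -0.002] [ 0.187 -0.982 -0.   ] F [  1.6  -6.3 -14. ] w 0.024320805944062204 g 59.67935972730629
[ 222  243   66   76 3959] ztop 0.1092 top mid [ 0.5378 -0.1518  0.1077] size [0.0255 0.0259 0.0051]
```

View pics/w5.png

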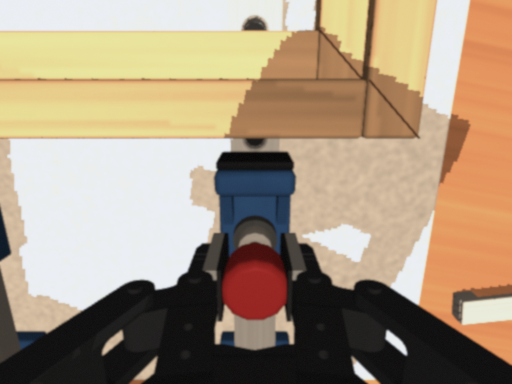

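The jaw face (row 155) stands a small gap short of the frame edge (row 138). I'm about 1 mm short of 50 mm, so I'll nudge that far and lower the pin.

Request:
drive_tool(steps=[[[0, 0, 0], [0.9, 0.2, 0], 0], [[0, 0, 0], [0.9, 0.2, -2], 0], [[0, 0, 0], [0.9, 0.2, -4], 0], [[0, 0, 0], [0.9, 0.2, -6], 0], [[0, 0, 0], [0.9, 0.2, -8], 0], [[0, 0, 0], [0.9, 0.2, -10], 0], [[0, 0, 0], [0.9, 0.2, -12], 0], [[0, 0, 0], [0.9, 0.2, -12], 0]])

```text
clock: 8.5
eef_pos: [0.5394, -0.1515, 0.0241]
ee_rot: [0.996, 0.094, -0.0, 0.0]
ft_force: [-0.9, -5.3, -6.9]
width: 0.0245
grasp_force: 60.3
```

```bash
python3 - <<'E'
from h import *
knobs()
E
```

```text
t 8.5 tcp [ 0.5394 -0.1515  0.0241] x,y axes [ 0.983  0.186 -0.001] [ 0.186 -0.983 -0.   ] F [-0.9 -5.3 -6.9] w 0.024524701287707635 g 60.282083451747894
[ 222  243   66   77 4007] ztop 0.098 top mid [ 0.5392 -0.1514  0.0964] size [0.0263 0.0259 0.0049]
```

The pin has gone in, with the knob top back at 0.098. The spring load is not quite relieved, so I'll press a touch further to seat it fully.

Request:
drive_tool(steps=[[[0, 0, 0], [0, 0, -0.5], 0], [[0, 0, 0], [0, 0, -1], 0], [[0, 0, 0], [0, 0, -1], 0], [[0, 0, 0], [0, 0, -1], 0]])

```text
clock: 8.88
eef_pos: [0.5405, -0.1515, 0.024]
ee_rot: [0.996, 0.094, 0.001, 0.0]
ft_force: [-1.9, -2.8, 6.0]
width: 0.0248
grasp_force: 61.3
```

```bash
python3 - <<'E'
from h import *
knobs()
b,d=eyes.capture("top"); cv2.imwrite("pics/t5.png",cv2.resize(b[40:290,130:380],None,fx=2.4,fy=2.4))
E
```

```text
t 8.8833 tcp [ 0.5405 -0.1515  0.024 ] x,y axes [0.982 0.186 0.001] [ 0.186 -0.983  0.001] F [-1.9 -2.8  6. ] w 0.02484664848103437 g 61.269182188552804
[ 222  243   66   77 4001] ztop 0.098 top mid [ 0.5402 -0.1514  0.0968] size [0.0257 0.026  0.0057]
```

View pics/t5.png

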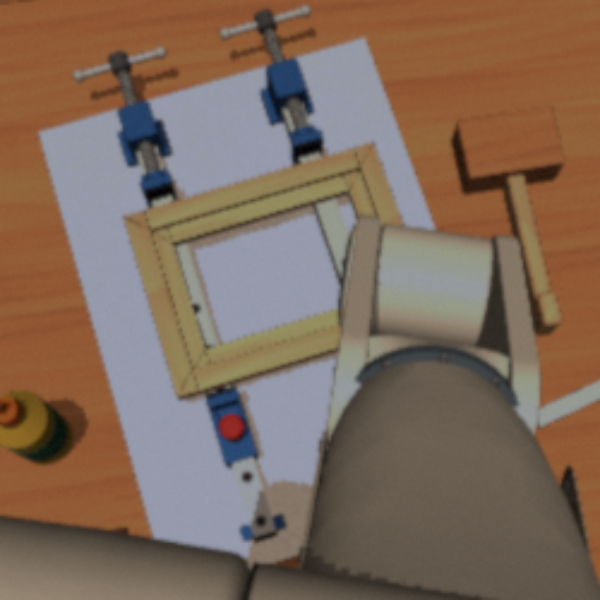

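The frame, the other clamp (knob at (232,428)) and the tools look undisturbed. The knob no longer goes down and the force has reversed to +6 N, so the pin is seated.

```bash
python3 -c "
from rig import workorder; print(workorder.hand_in())"
```

```text
the job is handed in; nothing more can be done
None
```

The right-hand clamp's tail jaw is one hole nearer the frame, its pin is fully home, the gripper still holds the knob, and the cameras showed the frame, other clamp and tools in place; the first grip closed above the knob because the fingertips sit about 42 mm short of the stated TCP, so I measured that and regripped.

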